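Show an archive cartridge to the label reader

ROBOT

A 7-joint arm with a two-finger parallel gripper is mounted at the origin on the work surface. World frame = base frame: x ahead of the robot, y to its left, z up, the work surface at z = 0. Lengths are in m, angles in degrees, forces in N, time in s.
With the tool pointing down it reaches from about 0.425 to 0.825 m from the base axis. Payload 3.6 kg.
Tool frame: the origin (TCP) lies between the finger pads; the fingertips stand 22 mm ahead of it and the grasp point (between the pads) lies 3 mm ahead of it; z points along the fingers, y is the line along which they close (so a half turn about z gives the same grasp; the last joint's range is limited). The gripper opens to 93 mm and grips with 3 to 60 N. Pads are 15 mm wide; open, the fingers measure 128 mm over their backs; the gripper's body (75 mm by 188 mm) begins 65 mm behind the grasp point.
Start: joints at [63.913, 35.231, -0.722, 81.555, 0.464, 63.22, -2.315], TCP at [0.27, -0.591, 0.241] pointing down, gripper open.
Joint ranges: [-178.69, 178.69], [-17.37, 117.87], [-77.05, 75.6], [15.02, 138.74], [-78.02, 258.01], [0.78, 113.62], [-162.83, 162.83]. Speed limits (degrees/s): [159.86, 159.86, 180, 180, 180, 180, 180].

INTERFACE

Orientations are given as [roll, pitch, yaw] about the fixed x, y, z axes, in that order (R = Rz(yaw) Ry(pitch) Rx(roll)).
In Python, from plant import r gives the robot as it stands. Calls block until the motion is done:
- r.move_to(position, orientation): joint-space move of the TCP to a pose.
- r.movel(position, ori=None, max_speed=0.15, f_stop=None): straight line of the TCP; ori=None keeps the orientation; max_speed is the mean speed in m/s. With f_stop (N) it stops when the force on the tool has changed by that much, and returns True; else False.
- r.set_joints(angles): joint-space move.
- r.move_gripper(opening, f_grip=None): finger opening in m; f_grip is the grip in N (None keeps the last); returns when the fingers have stopped.
- r.hold(seconds).
- r.ik(position, orientation): joint angles nearest the present ones, or None.
- r.read_state(): the state.
- r.capture(name): name is "scene" or "top"; returns the picture (384x512x3 uint8, blue, green, red); there is no depth.
- r.camera_params(name): a dict with "fovy" (degrees; the focal length in pixels is half the picture's height over the tangent of half this angle, whatever the lens; pixels are square), "cx", "cy" (the principal point, pixels), "origin" and "rotation" of the camera in the world. Camera axes: x right, y down, z forward; pixel columns grow to the right and rows downward; lengths in m; the calibration is good to about 2 mm. A picture is of the moment at which its call begins. camera_params takes no time and is no camera call.
A pose or a line that the arm cannot do raises r.Unreachable and nothing moves.
- r.sign_off(): hands the job in; it is judged then, once.
The state is a dict: "clock": time; "qpos": joint angles; "joint_vel": joint speeds; "tau": joint torques, N m; "eef_pos": TCP position; "tcp_rot": TCP orientation; "contact_force": force on the tool from outside, world axes, zero at the start; "moment": the same for the moment, N m; "finger_gap": finger opening in m; "gripper_force": force on a finger pad.
Only numpy, scipy, OpenCV 4.12 (cv2) and the standard library are available. Lean on these libraries where they do the work, as an engineer would, in place of code of your own. Each camera call takes 0.05 s, during which the arm holds its last target. There are 200 camera calls.

TASK

Lift the lid of the grey media case until it rests open on its stop, then take out the one large data cartridge and hold it up in the air in front of the label reader, upright, its label squarely facing the reader's window, centred on it and about 80 mm from it. Finish while still holding it there, with the lid left open; do not touch the reader, and leave the two small cassettes in their slots and the hand stamp and tape roll where they stand.

Things in the scene. Friction and masses are not known exactly. Their poses are not given: they have to be found in the camera images.
- case: Grey plastic media case, fixed to the table: tray 140 (x) by 250 (y) by 75 high, walls 5, open above once the lid is up; +x points from the handle side to the hinge side, away from the robot. Its floor is 5 thick; three foam slots, each 26 wide, 35 deep, running along x, lie at y = -75, 0 and +75 mm and hold one thing each (foam top 40 mm above the table). Origin: centre of the underside.
- lid (a joint): Angle of the case lid in rad: 0 shut, 1.8 fully open on its stop. The lid (0.4 kg) is a shell 140 by 250 by 44 deep, walls 4, hinged along the far top edge of the case; it swings up and away from the robot. It falls shut if let go below about 1.1 rad and falls open onto the stop beyond about 1.3 rad, where it stays by its weight.
- lid_handle (a point): Middle of the lid's steel bar handle: a round bar 10 thick, 110 long along the case's y, standing 45 mm out from the lid's front wall (axis to wall), on the robot's side, about 97 mm above the table when shut, with nothing under it. It moves with the lid: 185 mm in front of and 22 mm above the hinge line when shut. It is in the open from above at every lid angle.
- lid_hinge (a point): Middle of the lid's hinge line, 75 mm above the table; the line runs along the case's y axis.
- cartridge: The one large data cartridge, black, grey sides, 102 long (x) by 22 thick (y) by 104 high (z), 0.2 kg, upright in one of the three slots (any one), top 109 mm above the table. Origin: centre of its underside; z up. White striped label on its -x end, which faces the handle side. Gripped only by its top edge it can swing in the fingers; they have room beside it down to the foam.
- label (a point): Centre of the cartridge's label, on its -x end face, 52 mm above its underside, 51 mm from its middle.
- window (a point): Centre of the dark window in the front face of the white label reader's head; -x of this frame points straight out of the window, level, towards the place where labels are shown; z up. The head is 75 deep (behind the window) by 80 wide by 56 high, its window centre 150 to 210 mm above the table (a different height each time).
- reader: Stand of the reader, fixed: round foot 110 wide, 14 high, steel column 18 thick rising to 284 mm, 30 mm behind the window. Origin: centre of the foot's underside, straight under the window; same axes as the window.
- cassette_a: Small black data cassette, 76 (x) by 16 (y) by 54 high, upright in another slot; stays there. Origin: centre of its underside.
- cassette_b: The other small cassette, same as cassette_a, in the remaining slot; stays there.
- stamp: Wooden hand stamp, 48 wide foot, 78 high, standing loose on the table to the right of the case; a bystander. Origin: centre of its underside.
- tape_roll: Empty cardboard tape core, 96 across, 48 high, lying on the table to the left of the case, on the far side; a bystander. Origin: centre of its underside.

How it is judged (in metres and radians):
On the way, in this order (a step that is already met when the one before it is completed fails the run):
1. the lid rests open on its stop (value of joint lid above 1.7 rad and distance of cartridge from where it was at the start of the episode below 0.03 m), for 0.2 s.
2. the cartridge is gripped and lifted clear of the case, the lid still open (contact force between cartridge and the fingers above 1 N and height (world z) of cartridge above 0.06 m and contact force between cartridge and case below 0.1 N and value of joint lid above 1.7 rad), for 0.2 s.
At the end, for the whole second after the job is handed in: Lid over 1.7 rad; cartridge still, held by the fingers alone, over 70 mm up, upright and square to the window within 10 degrees, label facing it at 50 to 110 mm, within 20 mm of its centre sideways and in height; small cassettes, stamp and tape roll within 30 mm of their start (value of joint lid above 1.7 rad and contact force between cartridge and the fingers above 1 N and contact force between cartridge and case below 0.1 N and contact force between cartridge and reader below 0.1 N and height (world z) of cartridge above 0.07 m and linear speed of cartridge below 0.02 m/s and angular speed of cartridge below 0.1 rad/s and x of label in the frame of window between -0.11 and -0.05 m and y of label in the frame of window between -0.02 and 0.02 m and z of label in the frame of window between -0.02 and 0.02 m and x of cartridge in the frame of window below -0.09 m and angle between cartridge's own z axis and vertical below 0.17 rad and angle between the x axis of cartridge and the x axis of window, either way round below 0.17 rad and distance of each of cassette_a, cassette_b, stamp, tape_roll from where it was at the start of the episode below 0.03 m); the arm keeps its last pose, push and grip.
It fails at once if the reader is touched (over 1 N) (contact force between reader and the arm above 1 N or contact force between reader and the fingers above 1 N or contact force between reader and cartridge above 1 N).
It fails at once if a small cassette, the stamp or the tape roll is moved more than 40 mm (distance of any of cassette_a, cassette_b, stamp, tape_roll from where it was at the start of the episode above 0.04 m).
It also fails if it takes over 53 s, if anything falls off the work surface, if the arm or the gripper's body presses on something with over 40 N, if the wrist force passes 120 N, or if a joint passes its speed limit or range.

## Working session

There is one attempt and no reset: what is moved stays moved. The work goes in short steps, each a Python script; the robot and the scene stay as the last script left them, time stands still between calls to the robot, and variables do not carry over. Pictures are saved under pics/ and viewed, at most 10 in all, crops included, and the job is handed in when it is done.

```bash
mkdir -p pics; ls; python3 - <<'E'
from plant import r
import cv2
for n in("scene","top"):
    im=r.capture(n); cv2.imwrite(f"pics/{n}0.png",im)
    print(n,r.camera_params(n))
s=r.read_state();print(s)
E
```

```text
pics
scene {'fovy': 55.4521350227237, 'cx': 255.94926007078945, 'cy': 192.71617102569581, 'origin': array([ 1.29591866, -0.35354866,  0.86478715]), 'rotation': array([-133.36873269,    1.01278236,   66.78193992])}
top {'fovy': 47.88368005695046, 'cx': 256.5173840033265, 'cy': 195.51424908313842, 'origin': array([ 0.31011494, -0.01761649,  1.26108703]), 'rotation': array([-168.53125481,    0.25922294,  -93.50232613])}
{'clock': 0.1, 'qpos': array([63.91280484, 35.28311928, -0.72349574, 81.6294521 ,  0.46459533,
       63.2203524 , -2.31402747]), 'joint_vel': array([-0.02041091, -0.09894936, -0.10706408, -0.16647075, -0.04892356,
        0.04128907, -0.00049702]), 'tau': array([ 8.44424303e-04, -4.60043871e+01,  2.09758929e-01, -1.66245085e+01,
       -6.12103427e-02,  1.69098593e-02,  8.44892020e-05]), 'eef_pos': array([ 0.2700063 , -0.59055416,  0.23961916]), 'tcp_rot': array([-1.79869964e+02,  1.64421214e-03,  2.45740519e+01]), 'contact_force': array([-0.36564568,  0.51709391, -1.1868863 ]), 'moment': array([ 0.00249175, -0.01110748,  0.02163765]), 'gripper_force': 0.0, 'finger_gap': 0.09300149133625472}
```

View pics/scene0.png

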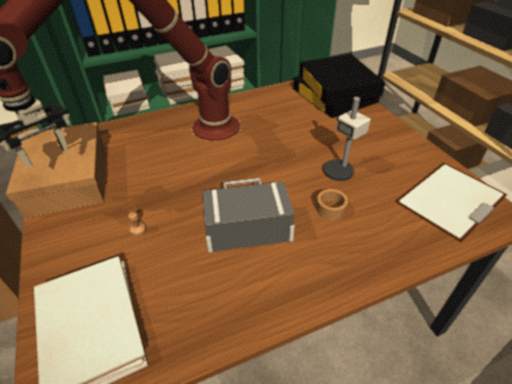

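View pics/top0.png

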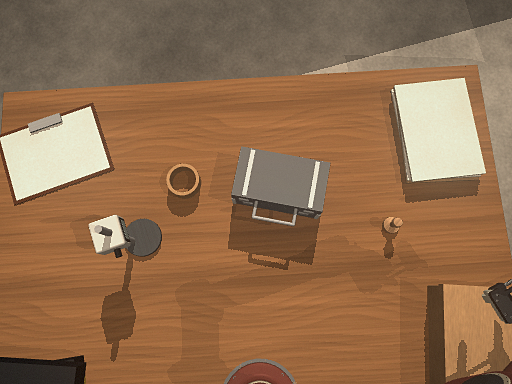

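Top view: case around (282,182) with its handle at (275,218); reader head at (108,234) with its foot at (143,238); tape at (183,180); stamp at (392,225). Enlarging the case and reader.

```bash
python3 - <<'E'
import cv2,numpy as np
t=cv2.imread("pics/top0.png");s=cv2.imread("pics/scene0.png")
def c(im,x,y,w,h,k=4):
    o=cv2.resize(im[y:y+h,x:x+w],None,fx=k,fy=k,interpolation=cv2.INTER_CUBIC)
    for i in range(0,w,10): cv2.line(o,(i*k,0),(i*k,6 if (x+i)%50 else 16),(0,0,255),1)
    for i in range(0,h,10): cv2.line(o,(0,i*k),(6 if (y+i)%50 else 16,i*k),(0,0,255),1)
    return o
a=np.hstack([c(t,225,140,110,90,4),c(t,80,200,90,90,4)])
b=np.hstack([c(s,200,170,110,60,4),c(s,310,90,90,60,4)])
b=np.hstack([c(s,200,175,110,60,4),c(s,315,92,60,40,6)])
print(a.shape,b.shape)
cv2.imwrite("pics/c1.png",np.vstack([a,b]))
E
```

```text
(360, 800, 3) (240, 800, 3)
```

View pics/c1.png

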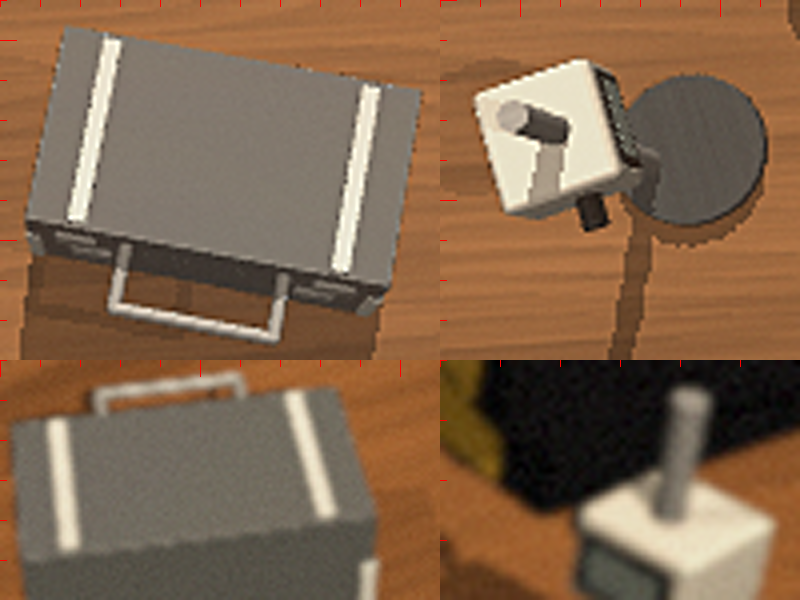

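Pixel positions read from the crops: lid-top corners, handle bar ends, reader head-top corners, column top, and foot. I'm fitting the known geometry to both views.

```bash
cat > h.py <<'E'
import numpy as np, cv2
from scipy.spatial.transform import Rotation as R
from scipy.optimize import least_squares
from plant import r
def P(n):
    p=r.camera_params(n); return R.from_euler('xyz',p['rotation'],degrees=True).as_matrix(),np.array(p['origin']),192/np.tan(np.radians(p['fovy']/2)),p['cx'],p['cy']
C={n:P(n) for n in('top','scene')}
def proj(n,X):
    M,o,f,cx,cy=C[n]; c=(np.atleast_2d(X)-o)@M
    return np.c_[cx+f*c[:,0]/c[:,2],cy+f*c[:,1]/c[:,2]]
def tr(p,yaw,L):
    c,s=np.cos(yaw),np.sin(yaw); return np.asarray(L)@np.array([[c,s,0],[-s,c,0],[0,0,1]])+[p[0],p[1],0]
E
python3 - <<'E'
from h import *
box=np.array([[70,125,119],[70,-125,119],[-70,125,119],[-70,-125,119],[-115,55,97],[-115,-55,97]])/1e3
t=np.array([[241.5,147],[330,162.5],[231.75,194.5],[322,210.75],[253.25,216.25],[294.25,224.5]])
s=np.array([[294,214.5],[206.25,225],[284.5,182.5],[203.75,190.5],[260,179.5],[225,183.25]])
f=lambda q:np.r_[(proj('top',tr(q,q[2],box))-t).ravel(),(proj('scene',tr(q,q[2],box))-s).ravel()]
q=least_squares(f,[.6,0,0],loss='soft_l1');print('case',q.x,np.round(q.fun.reshape(-1,2),1).tolist())
hx=0; 
def hd(h): return np.array([[0,-.04,h+.028],[0,.04,h+.028],[.075,-.04,h+.028],[.075,.04,h+.028],[.03,0,.284],[0,0,.014]])
# window x axis ~ +y ; window +y ~ -x world
B,Cc,A,D=(117,215),(126.5,245),(88.75,224),(97,253)
t=np.array([B,Cc,A,D,(98.25,228.75),(144.25,237.5)])
s=np.array([(355,127.8),(338.3,118.7),(370.8,119.8),(352.5,111.2),(356.7,97.5),(339,170)])
w=np.array([1,1,1,1,1,.5])[:,None]
f=lambda q:np.r_[(w*(proj('top',tr(q,q[2],hd(q[3])))-t)).ravel(),(w*(proj('scene',tr(q,q[2],hd(q[3])))-s)).ravel()]
q=least_squares(f,[.5,.35,1.8,.18],loss='soft_l1');print('reader',q.x,np.degrees(q.x[2]),np.round(q.fun.reshape(-1,2),1).tolist())
print(proj('scene',tr(q.x,q.x[2],[[0,0,q.x[3]]])),proj('top',tr(q.x,q.x[2],[[0,0,q.x[3]]])))
E
```

```text
case [ 0.58738487 -0.09478157 -0.25249365] [[-1.0, -2.0], [0.1, -1.0], [-1.5, -0.7], [-0.2, 0.4], [-0.6, -0.1], [-1.8, -0.8], [-0.2, -1.0], [-2.0, -0.3], [-1.0, -1.7], [-1.9, -0.2], [-1.3, -0.2], [-0.7, -0.0]]
reader [0.46184322 0.31124474 1.83719505 0.17314215] 105.26352250306329 [[0.4, -1.3], [-0.6, -0.7], [-0.7, -0.6], [-0.8, 1.2], [-0.7, -0.1], [-1.3, -0.3], [-0.1, 0.8], [-2.0, -0.3], [-0.9, 0.7], [-1.3, -0.4], [-1.0, 0.1], [-0.7, -1.2]]
[[344.13364376 130.61927057]] [[125.03512786 230.25914627]]
```

```bash
cat >> h.py <<'E'
CP=np.array([.5874,-.0948]); CY=-.2525; u=np.array([np.cos(CY),np.sin(CY)])
CD=np.degrees(CY)
def handle(a):  # TCP for lid angle a
    p=a+np.arctan2(.022,.185); d=.070-.1863*np.cos(p); return np.r_[CP+u*d,.075+.1863*np.sin(p)+.003]
OH=[180,0,CD+90]
def st(tag=''):
    s=r.read_state(); print(tag,round(s['clock'],2),np.round(s['eef_pos'],4),np.round(s['contact_force'],1),round(s['finger_gap'],4),round(s['gripper_force'],1)); return s
E
python3 - <<'E'
from h import *
r.move_gripper(.032,15)
h=handle(0)
r.move_to(h+[0,0,.11],OH); st()
print(r.movel(h,max_speed=.1,f_stop=8)); st('down')
cv2.imwrite('pics/h1.png',cv2.resize(np.hstack([r.capture('top')[130:270,200:340],r.capture('scene')[120:260,170:310]]),None,fx=2.8,fy=2.8,interpolation=cv2.INTER_CUBIC))
E
```

```text
3.22 [ 0.4762 -0.0675  0.21  ] [ 0.  -0.4 -0.3] 0.0321 0.0
False
down 4.47 [ 0.4765 -0.0661  0.1005] [ 0.5 -0.3  0.2] 0.0317 0.0
```

View pics/h1.png

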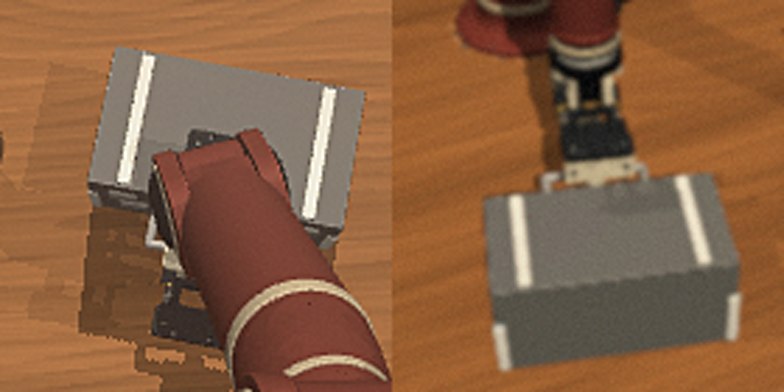

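The view shows the fingers straddling the middle of the handle bar, around (600,170) in the scene half. Next I grip the bar and swing the lid.

```bash
python3 - <<'E'
from h import *
r.move_gripper(0,15); s=st('grip')
if s['finger_gap']>.006:
    off=None
    for a in np.radians([4,14,26,38,50,62,74,84]):
        r.movel(handle(a),max_speed=.12); s=st(f'{np.degrees(a):.0f}')
        if np.linalg.norm(s['contact_force'])>35 or s['finger_gap']<.006: print('ABORT');break
cv2.imwrite('pics/h2.png',cv2.resize(np.hstack([r.capture('top')[110:270,180:340],r.capture('scene')[120:280,170:330]]),None,fx=2.4,fy=2.4,interpolation=cv2.INTER_CUBIC))
E
```

```text
grip 5.07 [ 0.4764 -0.0662  0.1001] [ 0.1 -0.3  0.4] 0.0091 15.0
4 5.33 [ 0.4783 -0.0667  0.113 ] [ 1.7 -1.6 -1.5] 0.0095 15.0
14 5.74 [ 0.4863 -0.0688  0.1437] [ 0.6 -0.3 -1.7] 0.0097 15.0
26 6.22 [ 0.5022 -0.0729  0.1779] [-1.7  0.1  0.1] 0.0094 15.0
38 6.69 [ 0.5246 -0.0786  0.2088] [-5.3  1.2  3.4] 0.0093 15.0
50 7.17 [ 0.5548 -0.0864  0.2347] [-6.2  0.9 10.2] 0.0095 15.0
62 7.64 [ 0.5905 -0.0955  0.253 ] [-4.   0.3  7.5] 0.0093 15.0
74 8.12 [ 0.6269 -0.105   0.2624] [-1.3 -1.5  3.7] 0.0096 15.0
84 8.53 [ 0.6575 -0.1128  0.264 ] [0.1 0.1 2. ] 0.0095 15.0
```

View pics/h2.png

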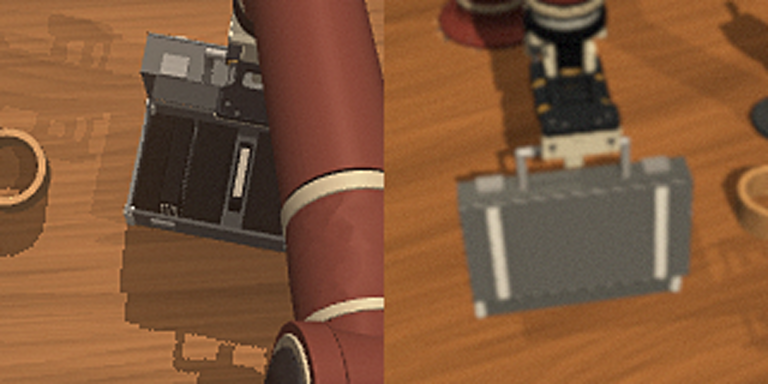

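The lid is up at about 84°, with the bar still gripped. I'll carry it on to 98°, let go, and look again.

```bash
python3 - <<'E'
from h import *
for a in np.radians([91,98]): r.movel(handle(a),max_speed=.12); st()
r.move_gripper(.034,15); r.hold(.3); s=st('open')
p=s['eef_pos']; r.movel(p+[0,0,.08],max_speed=.15,f_stop=10); st()
r.move_to(np.r_[CP-u*.17+[0,-.06],.33],[180,0,CD+180]); st('away')
q=r.read_state()['qpos']; print(q)
b=r.capture('top'); a=r.capture('scene')
cv2.imwrite('pics/h3.png',cv2.resize(np.hstack([b[110:240,200:340],a[110:240,190:310]]),None,fx=3,fy=3,interpolation=cv2.INTER_CUBIC))
E
```

```text
8.97 [ 0.6793 -0.1186  0.2622] [1.3 0.  0.9] 0.0098 15.0
 9.32 [ 0.7008 -0.1241  0.258 ] [ 0.1 -0.5  0.6] 0.0095 15.0
open 10.24 [ 0.7012 -0.1242  0.2581] [-0.2 -0.9 -0.2] 0.0341 0.3
 10.93 [ 0.7007 -0.1241  0.3371] [ 0.7 -0.5  0.2] 0.034 0.0
away 12.3 [ 0.4233 -0.1126  0.3299] [-0.1 -0.5  0.5] 0.0342 0.0
[ 46.29746285  14.69361977 -43.45066069 105.04988496  11.10660635
  64.57080455  74.45187715]
```

View pics/h3.png

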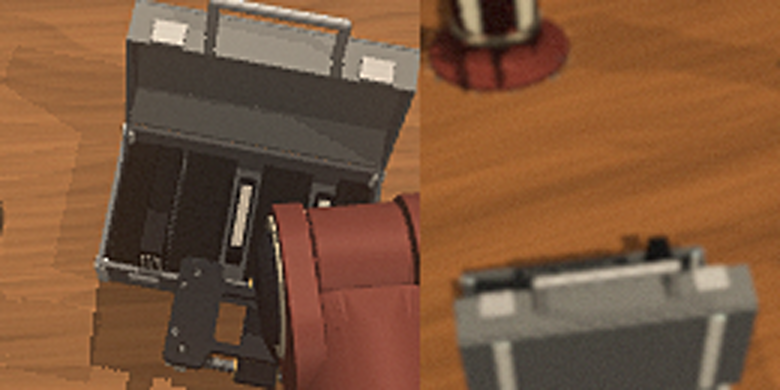

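Lid open. The middle slot (243,210) and right slot (323,200) hold the white-striped cassettes. The left slot (+y) shows a black body with a striped end at (150,262), which should be the cartridge. Checking both with projections on a brightened crop.

```bash
python3 - <<'E'
from h import *
for a in(1.6,1.7,1.8):
    h=handle(a)-[0,0,.003]; n=np.r_[-u[1],u[0],0]*.055
    print(a,proj('top',[h+n,h-n]).round(1).tolist())
im=r.capture('top')[140:220,225:305]
im=cv2.resize(im,None,fx=7,fy=7,interpolation=cv2.INTER_CUBIC)
im=np.clip(255*(im/255.)**.5,0,255).astype(np.uint8); im0=im.copy()
def box(c,L,W,z0,z1,col):
    b=np.array([[x,y,z] for z in(z0,z1) for x,y in((-L/2,-W/2),(L/2,-W/2),(L/2,W/2),(-L/2,W/2))])+[0,c,0]
    p=((proj('top',tr(CP,CY,b))-[225,140]+.5)*7-.5).round().astype(int)
    cv2.polylines(im,[p[4:]],1,col,1); cv2.line(im,p[0],p[4],col,1);cv2.line(im,p[3],p[7],col,1);cv2.line(im,p[0],p[3],col,1)
box(.075,.102,.022,.005,.109,(0,255,0)); box(0,.076,.016,.005,.059,(0,255,255)); box(0,.14,.25,0,.075,(255,255,0))
cv2.imwrite('pics/h4.png',im)
E
```

```text
1.6 [[268.4, 121.7], [312.8, 129.8]]
1.7 [[269.8, 115.4], [313.8, 123.4]]
1.8 [[271.0, 109.6], [314.7, 117.5]]
```

View pics/h4.png

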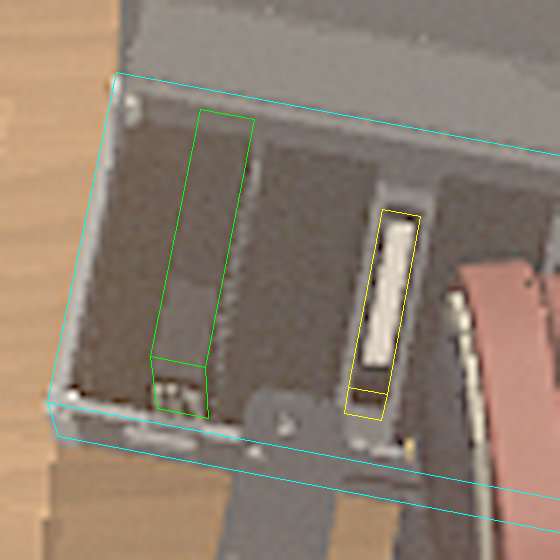

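Lid handle projection matches 1.8 rad, and the cartridge outline matches the +y slot, label at about (178,398) in the crop. Grasping it now.

```bash
python3 - <<'E'
from h import *
g=tr(CP,CY,[[0,.075,.067]])[0]; O=[180,0,CD+180]
r.move_gripper(.038)
r.move_to(g+[0,0,.12],O); st('above')
print(r.movel(g,O,max_speed=.1,f_stop=8)); s=st('down')
if s['eef_pos'][2]<.075:
    r.move_gripper(0,30); s=st('grip')
    if s['finger_gap']>.018:
        r.movel(g+[0,0,.02],max_speed=.05); st()
        r.movel(g+[0,0,.13],max_speed=.1); r.hold(.3); st('up'); print(r.read_state()['qpos'].round(1))
E
```

```text
above 13.77 [ 0.6061 -0.0232  0.1878] [0.1 0.1 0.4] 0.0379 0.0
False
down 15.12 [ 0.6067 -0.022   0.0677] [ 0.4 -0.2  0.2] 0.038 0.0
grip 15.53 [ 0.6064 -0.022   0.0674] [0.2 0.3 2.1] 0.022 30.0
 16.07 [ 0.6061 -0.0223  0.0872] [ 0.1 -0.2 -2.2] 0.0219 30.0
up 17.62 [ 0.606  -0.0222  0.1966] [-1.3  0.3 -2.2] 0.0219 30.0
[ 24.5  39.5 -42.4  91.6  29.5  60.6  49.4]
```

```bash
python3 - <<'E'
from h import *
W=np.array([.4618,.3112]); yw=1.8372; d=-np.array([np.cos(yw),np.sin(yw)]); O=[180,0,np.degrees(yw)]
far=np.r_[W+d*.26,.1966]; fin=np.r_[W+d*.131,.1834]
r.move_to(far,O); st('far')
print(r.movel(np.r_[W+d*.145,.1834],O,max_speed=.08,f_stop=6)); r.hold(.4); st('near'); print(r.read_state()['qpos'].round(1))
a=r.capture('scene');b=r.capture('top')
cv2.imwrite('pics/h5.png',np.hstack([cv2.resize(x,None,fx=4,fy=4,interpolation=cv2.INTER_CUBIC) for x in(a[80:210,270:370],b[190:320,80:180])]))
cv2.imwrite('pics/full5.png',np.vstack([a,b]))
lab=np.r_[W+d*.094,.173]; print(proj('scene',[lab,np.r_[W,.173]]),proj('top',[lab,np.r_[W,.173]]))
E
```

```text
far 18.62 [0.5307 0.0601 0.1967] [ 0.7 -0.7 -1.9] 0.022 30.0
False
near 20.62 [0.5    0.1712 0.1834] [-0.2 -0.5 -2.3] 0.0224 30.0
[ -3.2  30.6 -27.2 105.3  18.1  48.4 -24. ]
[[324.40372659 141.21039433]
 [344.10870725 130.65172924]] [[160.74245972 218.4177572 ]
 [125.06982805 230.2817904 ]]
```

View pics/h5.png

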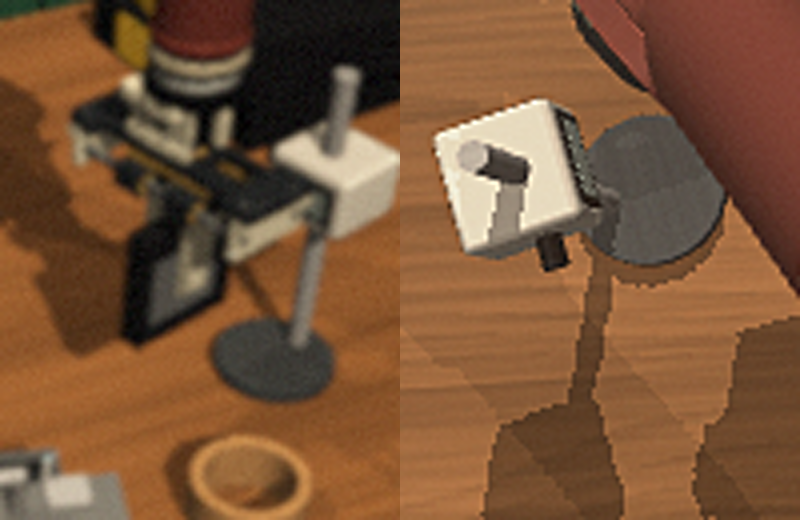

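The scene half shows the cartridge hanging upright with its label end at about (325.5,145), as predicted, and the gripper clear of the reader. Closing the last 14 mm and checking the corners.

```bash
python3 - <<'E'
from h import *
W=np.array([.4618,.3112]); yw=1.8372; d=-np.array([np.cos(yw),np.sin(yw)]); O=[180,0,np.degrees(yw)]
r.movel(np.r_[W+d*.131,.1834],O,max_speed=.04,f_stop=6); r.hold(.6); s=st('fin'); p=s['eef_pos']
print(s['tcp_rot'],np.degrees(yw))
a=r.capture('scene'); k=6
im=cv2.resize(a[90:180,290:390],None,fx=k,fy=k,interpolation=cv2.INTER_CUBIC)
b=np.array([[x,y,z] for z in(0,.104) for x,y in((-.051,-.011),(.051,-.011),(.051,.011),(-.051,.011))])+[0,0,p[2]-.0624]
q=((proj('scene',tr(p[:2],yw+np.pi,b))-[290,90]+.5)*k-.5).round().astype(int)
for i in range(4):
    for e in((i,(i+1)%4),(i+4,(i+1)%4+4),(i,i+4)): cv2.line(im,q[e[0]],q[e[1]],(0,255,0),1)
hh=tr(W,yw,np.array([[0,y,z] for y,z in((-.04,.145),(.04,.145),(.04,.201),(-.04,.201))])+[0,0,.0001])
q=((proj('scene',hh)-[290,90]+.5)*k-.5).round().astype(int); cv2.polylines(im,[q],1,(255,255,0),1)
cv2.imwrite('pics/h6.png',im)
E
```

```text
fin 21.82 [0.4963 0.1848 0.1834] [-0.1 -0.9 -2. ] 0.0221 30.0
[ 1.79998073e+02 -3.30098528e-04  1.05259486e+02] 105.26380612143484
```

View pics/h6.png

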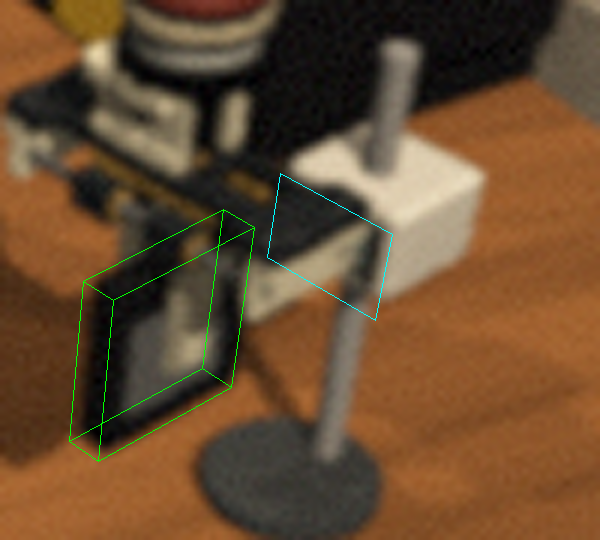

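The final view has the cartridge upright. The predicted outlines of both the cartridge (bottom corner near 232,380) and the reader head (corner near 392,235) are off by the same 1–2 px, so the alignment between them holds. Handing in.

```bash
python3 -c "
from plant import r
print(r.sign_off())"
```

```text
the job is handed in; nothing more can be done
None
```

I handed the job in at about 22 s: the lid is open on its stop and the cartridge is held upright about 80 mm from the reader window, label facing it. I estimated its position from the images to within about 5 mm, and the sign-off gave no verdict; I did not re-check the cassettes, stamp and tape roll at the end.

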